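# Rebuild the stone-tray stack and lid it

### The job

Rebuild the stack of blue stone trays on the base tray that stands on the bench: take from the sloping rack the tray of the same size as the base tray and set it on top with the cut corners matched, so that its skirt drops fully over the rim below; then put the lid, cut corners matched too, fully down on that tray. Leave the narrower tray on the rack and the base tray where they are, and do not knock over the glue bottle.

Things in the scene. Friction and masses are not known exactly. Their poses are not given: they have to be found in the camera images.
- match_tray: The tray to stack, loose on the rack, tilted about 25 deg with it: blue, 0.16 kg, 122 (x) x 70 (y) x 36 mm. Origin: centre of underside; z up out of its top; x (up the slope) towards the end with two corners cut at 45 deg. Skirt 122 x 70 from z = 0 to 12; above it, z = 12 to 36, an open-topped body 110 x 58 with 4 mm walls, to be gripped across its 58 mm.
- match_tray_key (a point): On match_tray's underside, 55 mm along +x: middle of the end with the cut corners. Underneath, the skirt is hollow, 114 x 62 mm and 8 mm deep: it drops over the body of a like tray with 2 mm play all round, and then the tray's origin is 28 mm above that of the tray below. Turned end for end it does not go on.
- narrow_tray: The look-alike that does not fit, loose on the other place of the rack: same colour, length and height, but 56 mm wide over the skirt and 44 mm over the body. Origin and axes as match_tray.
- base_tray: Base tray, standing flat on the bench, loose but heavy (0.9 kg): same sizes, origin and axes as match_tray. Its rim is 36 mm above its origin.
- base_tray_key (a point): Point of base_tray on its underside, 55 mm along +x: the middle of the end with the cut corners.
- lid: Lid, loose, flat on the bench, 0.14 kg: blue skirted plate 122 (x) x 70 x 12 mm, hollow below as match_tray, with a white bar handle on it 70 mm long (x), 18 mm wide (y), from z = 12 to 36 mm. Origin: centre of underside; x towards the end with the two cut corners. Seated, its origin is 28 mm above that of the tray below.
- lid_key (a point): Point of lid on its underside, 55 mm along +x: the middle of the end with the cut corners.
- rack: Fixed wooden rack whose board slopes up away from the robot at 25 degrees, 262 mm wide, two places side by side, 128 mm apart. Origin at the middle of the board's upper face, x up the slope, y across, z square to the board. Fences between the places and the lip at the foot stand 8 mm above the board.
- glue_bottle: Small white glue bottle, a bystander, 31 mm wide and 94 mm tall, loose, standing upright. Origin at the centre of its underside.

How it is judged (in metres and radians):
On the way:
1. the matching tray sits fully down on the base tray, corners matched (z of match_tray in the frame of base_tray between 0.025 and 0.031 m and horizontal distance between match_tray and base_tray below 0.005 m and horizontal distance between match_tray_key and base_tray_key below 0.008 m and angle between match_tray's own z axis and vertical below 0.05 rad and contact force between the fingers and match_tray below 0.1 N), for 0.3 s.
At the end, for the whole second after the job is handed in: Matching tray fully seated on the base tray, lid fully seated on it: each 28 mm up within 3 mm, centres within 5 mm, cut-corner ends within 8 mm, level within 3 degrees, at rest; base tray flat on the bench; narrow tray within 30 mm of its start on the rack (z of match_tray in the frame of base_tray between 0.025 and 0.031 m and horizontal distance between match_tray and base_tray below 0.005 m and horizontal distance between match_tray_key and base_tray_key below 0.008 m and angle between each of match_tray, lid, base_tray's own z axis and vertical below 0.05 rad and z of lid in the frame of match_tray between 0.025 and 0.031 m and horizontal distance between lid and match_tray below 0.005 m and horizontal distance between lid_key and match_tray_key below 0.008 m and height (world z) of base_tray below 0.005 m and linear speed of each of lid, match_tray below 0.02 m/s and distance of narrow_tray from where it was at the start of the episode below 0.03 m); the robot touches nothing.
It fails at once if the base tray is pushed more than 25 mm from its place (distance of base_tray from where it was at the start of the episode above 0.025 m).
It fails at once if the glue bottle is knocked over (angle between glue_bottle's own z axis and vertical above 0.6 rad).
It also fails if it takes over 61 s, if anything falls off the work surface, if the arm or the gripper's body presses on something with over 40 N, if the wrist force passes 120 N, or if a joint passes its speed limit or range.

### The arm

A 6-joint arm with a two-finger parallel gripper is mounted at the origin on a cart in front of the work surface, level with it; the furniture and walls round the work are solid. World frame = base frame: x ahead of the robot, y to its left, z up, the work surface at z = 0. Lengths are in m, angles in degrees, forces in N, time in s.
With the tool pointing down it reaches from about 0.4 to 0.825 m from the base axis. Payload 7 kg.
Tool frame: the origin (TCP) lies between the finger pads; the fingertips stand 11 mm ahead of it and the grasp point (between the pads) lies 8 mm behind it; z points along the fingers, y is the direction in which the jaws open and shut (so a half turn about z gives the same grasp; the last joint's range is limited). The gripper opens to 88 mm and grips with 3 to 60 N. Pads are 19 mm wide; open, the fingers measure 130 mm over their backs; the gripper's body (78 mm by 193 mm) begins 47 mm behind the grasp point.
Start: joints at [-54.941, 20.546, 0.682, 0, -70.136, -16.507], TCP at [0.215, -0.64, 0.238] pointing down, gripper open.
Joint ranges: [-176.03, 176.03], [-82.01, 121.73], [-58.28, 71.71], [-173.87, 95.51], [-174.79, -0.11], [-173.66, 173.66]. Speed limits (degrees/s): [136.94, 136.94, 172.46, 180, 180, 180].

### API

Orientations are given as [roll, pitch, yaw] about the fixed x, y, z axes, in that order (R = Rz(yaw) Ry(pitch) Rx(roll)).
In Python, from plant import r gives the robot as it stands.
- The arm moves only by the shell command python3 -m inch 'ROWS' [OPENING] [FORCE]. ROWS is JSON, a list of rows, each an object of numbers: "x", "y", "z": the shift along the tool's x, y, z as a fraction of full scale; "yaw": the turn about the tool's z as a fraction of full scale. In form: [{"x": .., "y": .., "z": .., "yaw": ..}, ...]. A call has 1 to 5 rows; each row shifts and turns the pose as measured when the row begins, along the tool's axes as they then stand; what a row does not reach is not made up. Full scale, the value 1, is 0.025 m for a shift and 4 degrees for a turn. A row lasts 1/12 s, in which the tool goes at most 41.7 mm and 7.16 degrees, less where a joint would pass 70% of its speed; a pose out of reach is approached as far as the arm can. A call with a number of a shift or a turn outside -1 to 1 is refused whole. A call with a gripper value outside its range is refused whole. OPENING is the opening, from -1 (shut) to 1 (fully open), set as the call begins (- or left out, the last holds). The fingers move at their own pace and stop on an object; FORCE is the grip in N (left out, the last holds). Time passes only in rows, so rows that do not move let the fingers close. It gives the time, the measured TCP pose, the force and the opening at its end, in the units of the state.
- r.get_state(): the state, without advancing time (a new reading comes with each control period).
- r.capture(name): name is "scene" or "top" or "wrist"; returns (picture, depth): 420x560x3 uint8, red, green, blue; 420x560 float32, m along the optical axis (not along the pixel's ray), 0 where there is no reading.
- r.camera_info(name): a dict with "mtx" (3x3 intrinsics, pixels), "pose" (4x4, takes a point from camera to world coordinates). Camera axes: x right, y down, z forward; pixel columns grow to the right and rows downward; lengths in m; the calibration is good to about 2 mm. The wrist camera is an equidistant fisheye: a pixel r from the principal point sees the ray r / f radians off the axis. A picture is of the moment at which its call begins: read the wrist's pose just before it. camera_info takes no time and is no camera call; for the wrist camera it gives the pose at the moment of the call.
- r.close_job(): hands the job in, once; it reports no verdict.
The state is a dict: "time_s": time; "joints": joint angles; "qd": joint speeds; "joint_torque": joint torques, N m; "tcp_pos": TCP position; "eef_rot": TCP orientation; "contact_force": force on the tool from outside, world axes, zero at the start; "moment": the same for the moment, N m; "gripper_width": finger opening in m.
Only numpy, scipy, OpenCV 4.12 (cv2) and the standard library are available. Lean on these libraries where they do the work, as an engineer would, in place of code of your own. Each camera call takes 0.05 s, during which the arm holds its last target. There are 200 camera calls.

## Working session

There is one attempt and no reset: what is moved stays moved. The work goes in short steps, Python scripts to look and compute and a shell command to move; the robot and the scene stay as the last step left them, time stands still between calls to the robot, and variables do not carry over. Pictures are saved under pics/ and viewed, about 8 in all and at most 12, crops included, and the job is handed in when it is done.

```bash
mkdir -p pics; ls; python3 - <<'E'
from plant import r
import cv2,numpy as np
print(r.get_state())
for n in("scene","top"):
    p,d=r.capture(n);cv2.imwrite(f"pics/{n}0.png",p[:,:,::-1]);np.savez(f"{n}0.npz",p=p,d=d);print(n,r.camera_info(n))
E
```

```text
pics
{'time_s': 0.0, 'joints': array([-5.49412324e+01,  2.05912111e+01,  6.33501669e-01, -1.96093977e-02,
       -7.01354796e+01, -1.65056035e+01]), 'qd': array([-0.00138501, -0.04263553,  0.08602826,  0.04657104, -0.03908182,
        0.01615924]), 'joint_torque': array([ 1.39874439e-03, -5.82722354e+01,  2.93060035e+01,  6.99756235e+00,
        7.08594176e-03, -2.12913192e-04]), 'tcp_pos': array([ 0.21458315, -0.63948692,  0.23662474]), 'eef_rot': array([ 1.79905413e+02, -8.80394034e-03, -1.61453507e+02]), 'contact_force': array([-0.0692807 , -0.18621782, -0.58777434]), 'moment': array([-0.01570325,  0.01200938,  0.05399761]), 'gripper_width': 0.08750843201955569}
scene {'mtx': array([[417.65730289,   0.        , 279.68088261],
       [  0.        , 417.65730289, 206.80184292],
       [  0.        ,   0.        ,   1.        ]]), 'pose': array([[-0.99969107,  0.01183583, -0.02185596,  0.59046401],
       [ 0.02481499,  0.52513889, -0.85065467,  0.68546572],
       [ 0.00140921, -0.85093423, -0.52527037,  0.52366831],
       [ 0.        ,  0.        ,  0.        ,  1.        ]])}
top {'mtx': array([[543.89592284,   0.        , 279.08275598],
       [  0.        , 543.89592284, 208.19163366],
       [  0.        ,   0.        ,   1.        ]]), 'pose': array([[-1.08371619e-02, -9.91266964e-01,  1.31424360e-01,
         4.10588893e-01],
       [-9.99940909e-01,  1.08557897e-02, -5.74747513e-04,
        -2.61928019e-02],
       [-8.56987001e-04, -1.31422823e-01, -9.91326035e-01,
         1.26838550e+00],
       [ 0.00000000e+00,  0.00000000e+00,  0.00000000e+00,
         1.00000000e+00]])}
```

View pics/top0.png

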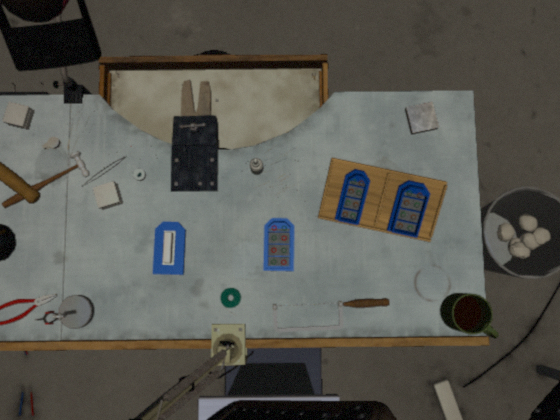

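View pics/scene0.png

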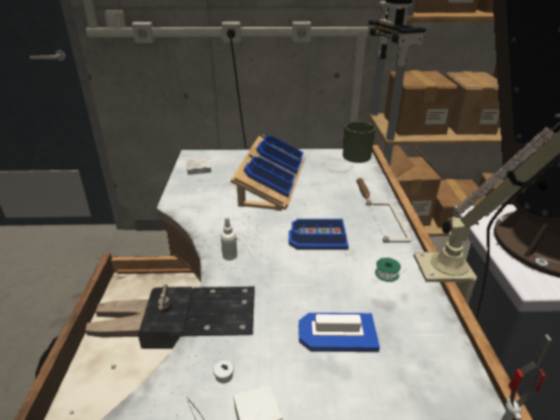

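The top view shows the lid at (169,247), the base tray at (279,245), the narrow tray at (352,197), the wide match tray at (408,208) and the bottle at (257,165). The cut ends all point up (+x). In the scene view the lid is at (340,331), the base at (320,234) and the bottle at (229,238).

```bash
cat > h.py <<'E'
import numpy as np,cv2
from plant import r
def cloud(n,d,info=None):
    i=info or r.camera_info(n);K=i["mtx"];h,w=d.shape
    u,v=np.meshgrid(np.arange(w),np.arange(h))
    a,b=(u-K[0,2])/K[0,0],(v-K[1,2])/K[1,1]
    P=i["pose"]
    return np.stack([a*d,b*d,d],-1)@P[:3,:3].T+P[:3,3]
def blue(p):
    h=cv2.cvtColor(p,cv2.COLOR_RGB2HSV)
    return ((h[...,0]>100)&(h[...,0]<125)&(h[...,1]>150)&(h[...,2]>50)).astype(np.uint8)
E
python3 - <<'E'
from h import *
np.set_printoptions(precision=4,suppress=True)
z=np.load("top0.npz");p,d=z["p"],z["d"];X=cloud("top",d)
n,l,s,c=cv2.connectedComponentsWithStats(blue(p))
for k in range(1,n):
    if s[k,4]<150: continue
    m=(l==k)&(d>0);Q=X[m];print(k,s[k],"med",np.median(Q,0),"lo",np.percentile(Q,1,0),"hi",np.percentile(Q,99,0))
    hull=Q[:,:2].astype(np.float32); print("  rect",cv2.minAreaRect(hull*1000))
for (u,v) in [(257,165),(257,172),(325,200),(380,198),(375,210),(430,238),(340,255),(340,300),(225,180),(228,350)]: print((u,v),X[v,u])
# rack plane by wood colour
h=cv2.cvtColor(p,cv2.COLOR_RGB2HSV)
m=np.zeros(d.shape,bool);m[150:245,315:450]=1
m&=(h[...,0]>8)&(h[...,0]<25)&(h[...,1]>90)&(d>0)
Q=X[m];c=Q.mean(0)
for _ in range(3):
    A=np.c_[Q[:,:2],np.ones(len(Q))];co=np.linalg.lstsq(A,Q[:,2],rcond=None)[0];e=Q[:,2]-A@co;Q=Q[abs(e)<2*e.std()]
print(len(Q),co,"slope",np.degrees(np.arctan(np.hypot(*co[:2]))),"yaw",np.degrees(np.arctan2(co[1],co[0])),Q.mean(0),"rect",cv2.minAreaRect((Q[:,:2]*1000).astype(np.float32)))
E
```

```text
1 [336 170  33  54 633] med [ 0.5976 -0.1892  0.0795] lo [ 0.537  -0.2219  0.0431] hi [ 0.6478 -0.1576  0.1116]
  rect ((593.6001586914062, -191.22515869140625), (53.304359436035156, 115.03482055664062), 77.06452178955078)
2 [388 181  41  56 740] med [ 0.5792 -0.3082  0.0808] lo [ 0.507  -0.3515  0.043 ] hi [ 0.6218 -0.2749  0.1122]
  rect ((565.9860229492188, -314.636962890625), (65.99826049804688, 115.00611877441406), 76.14541625976562)
7 [264 219  29  51 522] med [ 0.5036 -0.0253  0.0177] lo [ 0.4362 -0.0563  0.0073] hi [0.5521 0.0092 0.0414]
  rect ((494.31414794921875, -23.604488372802734), (64.70162963867188, 116.2327651977539), 89.20382690429688)
8 [ 153  222   32   52 1005] med [0.4846 0.2248 0.0127] lo [0.4299 0.1936 0.0071] hi [0.5475 0.2621 0.0186]
  rect ((489.11151123046875, 227.87225341796875), (69.6596450805664, 118.90299987792969), 88.37509155273438)
(257, 165) [0.6673 0.0215 0.0729]
(257, 172) [0.6588 0.0231 0.0355]
(325, 200) [ 0.5908 -0.1317  0.0425]
(380, 198) [ 0.591  -0.2534  0.0623]
(375, 210) [ 0.5659 -0.2439  0.0478]
(430, 238) [ 0.5025 -0.3704  0.0294]
(340, 255) [ 0.4672 -0.167   0.0036]
(340, 300) [ 0.3642 -0.1646  0.0015]
(225, 180) [0.6469 0.1001 0.0033]
(228, 350) [0.2695 0.0815 0.1205]
3500 [ 0.4448 -0.1006 -0.2302] slope 24.51383412492973 yaw -12.749043447423146 [ 0.5981 -0.2544  0.0612] rect ((587.9338989257812, -256.80230712890625), (260.7266845703125, 132.1065216064453), 77.21232604980469)
```

```bash
python3 - <<'E'
from h import *
np.set_printoptions(precision=3,suppress=True)
z=np.load("top0.npz");X=cloud("top",z["d"])
for v in range(325,420,8): 
    q=X[v,130:260]; m=(q[:,2]>0.04)&(q[:,2]<1.2); 
    if m.any(): print(v,q[m].min(0),q[m].max(0))
z=np.load("scene0.npz");S=cloud("scene",z["d"])
for (u,v) in [(455,232),(480,205),(500,185),(530,155),(550,135),(545,60),(520,60),(395,30),(510,230),(470,225)]: print((u,v),S[v,u],z["p"][v,u])
# scene refinement: lid / base
n,l,s,c=cv2.connectedComponentsWithStats(blue(z["p"]))
for k in range(1,n):
    if s[k,4]>150:
        Q=S[(l==k)&(z["d"]>0)];print(s[k],np.percentile(Q,2,0),np.percentile(Q,98,0))
E
```

```text
341 [0.279 0.079 0.044] [0.288 0.098 0.12 ]
349 [0.262 0.069 0.044] [0.274 0.102 0.142]
357 [0.245 0.076 0.043] [0.264 0.107 0.183]
365 [0.24 0.09 0.12] [0.254 0.122 0.217]
373 [0.222 0.093 0.109] [0.244 0.136 0.244]
381 [0.218 0.105 0.175] [0.236 0.16  0.277]
389 [0.209 0.12  0.208] [0.228 0.173 0.304]
397 [0.201 0.134 0.239] [0.218 0.185 0.322]
405 [0.171 0.009 0.166] [0.214 0.196 0.37 ]
413 [0.156 0.006 0.167] [0.218 0.205 0.44 ]
(455, 232) [0.272 0.102 0.108] [79 75 59]
(480, 205) [0.252 0.117 0.172] [68 63 49]
(500, 185) [0.238 0.131 0.216] [75 67 52]
(530, 155) [0.221 0.151 0.275] [72 65 59]
(550, 135) [0.215 0.168 0.312] [82 76 68]
(545, 60) [0.182 0.055 0.384] [10 10 12]
(520, 60) [0.203 0.027 0.378] [13 14 14]
(395, 30) [ 0.226 -0.597  0.326] [34 30 24]
(510, 230) [ 0.084 -0.029  0.018] [81 67 54]
(470, 225) [0.256 0.113 0.13 ] [90 86 74]
[258 136  40  35 240] [ 0.524 -0.346  0.044] [ 0.618 -0.275  0.107]
[246 158  47  36 319] [ 0.543 -0.216  0.043] [ 0.644 -0.158  0.107]
[290 232  57  14 174] [ 0.439 -0.027  0.012] [0.551 0.01  0.023]
[ 300  314   79   34 1260] [0.431 0.199 0.011] [0.545 0.263 0.015]
```

```bash
cat >> h.py <<'E'
def go(x,y,z,yaw):
    """print remaining turn, and shift in tool units (of 25 mm) as after that turn"""
    s=r.get_state();p=s["tcp_pos"];R=s["eef_rot"]
    dy=-((yaw-R[2]+180)%360-180)
    D=np.array([x,y,z])-p
    for nm,a in(("now",R[2]),("after turn",yaw)):
        c,sn=np.cos(np.radians(a)),np.sin(np.radians(a))
        print(nm,"x %.2f y %.2f z %.2f"%tuple(np.array([c*D[0]+sn*D[1],sn*D[0]-c*D[1],-D[2]])/.025))
    print("turn units %.2f (+tool z)"%(dy/4),"at",np.round(p,4),np.round(R,2),"t",round(s["time_s"],2),"F",np.round(s["contact_force"],1),"w",round(s["gripper_width"],4))
E
python3 -m inch '[{"z":-0.4,"yaw":1},{"z":-0.4,"yaw":1},{"z":-0.4,"yaw":1},{"z":-0.4,"yaw":1},{"z":-0.4,"yaw":1}]' 1
python3 -m inch '[{"yaw":1},{"yaw":1},{"yaw":0.9}]'
python3 -c "
from h import *
go(.54,-.31,.27,167)"
```

```text
now x -16.53 y 8.36 z -1.33
after turn x -9.72 y 15.77 z -1.33
turn units 7.89 (+tool z) at [ 0.2146 -0.6395  0.2367] [ 1.7991e+02 -1.0000e-02 -1.6145e+02] t 0.1 F [ 0.2 -0.8 -0.3] w 0.0875validation failed for argument at $[0]...
validation failed for argument at $[0]...
```

```bash

python3 -m inch '[{"x":0,"y":0,"z":-0.4,"yaw":1},{"x":0,"y":0,"z":-0.4,"yaw":1},{"x":0,"y":0,"z":-0.4,"yaw":1},{"x":0,"y":0,"z":-0.4,"yaw":1},{"x":0,"y":0,"z":-0.4,"yaw":1}]' 1
python3 -m inch '[{"x":0,"y":0,"z":0,"yaw":1},{"x":0,"y":0,"z":0,"yaw":1},{"x":0,"y":0,"z":0,"yaw":0.9}]'
python3 -c "
from h import *
go(.54,-.31,.27,167)"
```

```text
time_s: 0.52
tcp_pos: [0.2138, -0.6372, 0.2823]
eef_rot: [179.4, -0.3, 177.8]
contact_force: [-0.1, 0.2, 0.4]
gripper_width: 0.0874
time_s: 0.77
tcp_pos: [0.214, -0.6376, 0.284]
eef_rot: [179.5, -0.4, 165.6]
contact_force: [0.4, 0.0, -0.3]
gripper_width: 0.0879
now x -9.36 y 15.94 z 0.56
after turn x -9.76 y 15.70 z 0.56
turn units -0.36 (+tool z) at [ 0.214  -0.6376  0.284 ] [179.51  -0.39 165.57] t 0.77 F [ 0.4  0.  -0.3] w 0.0879
```

```bash

python3 -m inch '[{"x":-0.6,"y":1,"z":0,"yaw":0},{"x":-0.6,"y":1,"z":0,"yaw":0},{"x":-0.6,"y":1,"z":0,"yaw":0},{"x":-0.6,"y":1,"z":0,"yaw":0},{"x":-0.6,"y":1,"z":0,"yaw":0}]' 1
python3 -m inch '[{"x":-0.6,"y":1,"z":0,"yaw":0},{"x":-0.6,"y":1,"z":0,"yaw":0},{"x":-0.6,"y":1,"z":0,"yaw":0},{"x":-0.6,"y":1,"z":0,"yaw":0},{"x":-0.6,"y":1,"z":0,"yaw":0}]' 
python3 -m inch '[{"x":-0.6,"y":1,"z":0.1,"yaw":0},{"x":-0.6,"y":1,"z":0.1,"yaw":0},{"x":-0.6,"y":1,"z":0.1,"yaw":0},{"x":-0.6,"y":1,"z":0.1,"yaw":0},{"x":-0.6,"y":0.5,"z":0.1,"yaw":-0.3}]' 
python3 - <<'E'
from h import *
go(.54,-.31,.27,167)
i=r.camera_info("wrist");p,d=r.capture("wrist");cv2.imwrite("pics/w1.png",p[:,:,::-1]);np.savez("w1.npz",p=p,d=d,pose=i["pose"],K=i["mtx"]);print(i)
E
```

```text
time_s: 1.18
tcp_pos: [0.3168, -0.5348, 0.2806]
eef_rot: [179.3, -0.7, 164.8]
contact_force: [0.7, -0.0, -0.4]
gripper_width: 0.0878
time_s: 1.6
tcp_pos: [0.4254, -0.4273, 0.2793]
eef_rot: [179.2, -0.9, 164.7]
contact_force: [-0.1, -0.4, -0.4]
gripper_width: 0.0876
time_s: 2.02
tcp_pos: [0.5317, -0.3307, 0.2661]
eef_rot: [179.1, -0.9, 166.0]
contact_force: [-0.1, -0.2, 0.5]
gripper_width: 0.0876
now x -0.12 y 0.88 z -0.15
after turn x -0.14 y 0.88 z -0.15
turn units -0.25 (+tool z) at [ 0.5317 -0.3307  0.2661] [179.13  -0.92 166.  ] t 2.02 F [-0.1 -0.2  0.5] w 0.0876
{'mtx': array([[325.1922621 ,   0.        , 281.79584765],
       [  0.        , 325.1922621 , 213.00571859],
       [  0.        ,   0.        ,   1.        ]]), 'pose': array([[ 0.24244277,  0.92721271,  0.28547869,  0.45326133],
       [ 0.97002342, -0.23671438, -0.05496237, -0.31372227],
       [ 0.0166151 ,  0.29024625, -0.95680774,  0.41507019],
       [ 0.        ,  0.        ,  0.        ,  1.        ]])}
```

View pics/w1.png

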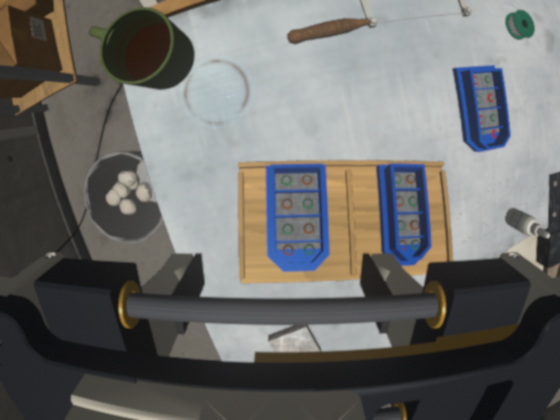

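The wrist view shows the match tray at (299,217) under the gripper, the narrow tray at (404,214), the base at (482,107) and the bottle at (520,220).

```bash
cat >> h.py <<'E'
def wcloud(d,K,P):
    h,w=d.shape;u,v=np.meshgrid(np.arange(w),np.arange(h))
    a,b=(u-K[0,2])/K[0,0],(v-K[1,2])/K[1,1];t=np.hypot(a,b)
    s=np.tan(np.minimum(t,1.5))/np.maximum(t,1e-9)
    return np.stack([a*s*d,b*s*d,d],-1)@P[:3,:3].T+P[:3,3]
def wshot(tag):
    i=r.camera_info("wrist");p,d=r.capture("wrist");cv2.imwrite(f"pics/{tag}.png",p[:,:,::-1]);np.savez(tag+".npz",p=p,d=d,pose=i["pose"],K=i["mtx"])
    return p,d,i["mtx"],i["pose"]
def load(tag):
    z=np.load(tag+".npz");return z["p"],z["d"],z["K"],z["pose"]
E
python3 - <<'E'
from h import *
np.set_printoptions(precision=4,suppress=True)
p,d,K,P=load("w1");X=wcloud(d,K,P)
h=cv2.cvtColor(p,cv2.COLOR_RGB2HSV)
print("bench z",X[120:160,380:440].reshape(-1,3).mean(0), "hsv wood",h[250,255],h[200,365])
m=np.zeros(d.shape,bool);m[165:260,242:445]=1
m&=(h[...,0]>8)&(h[...,0]<25)&(h[...,1]>60)&(d>0)
Q=X[m]
for _ in range(4):
    A=np.c_[Q[:,:2],np.ones(len(Q))];co=np.linalg.lstsq(A,Q[:,2],rcond=None)[0];e=Q[:,2]-A@co;Q=Q[abs(e)<max(.003,2*e.std())]
print(len(Q),co,"slope",np.degrees(np.arctan(np.hypot(*co[:2]))),"yaw",np.degrees(np.arctan2(co[1],co[0])),Q.mean(0),e.std())
n=np.array([-co[0],-co[1],1]);n/=np.linalg.norm(n)
ux=np.array([0,0,1])-n*n[2];ux/=np.linalg.norm(ux);uy=np.cross(n,ux)
o=np.array([.57,-.31,0]);o[2]=co@[o[0],o[1],1]
print(o)
nn,l,s,c=cv2.connectedComponentsWithStats(cv2.morphologyEx(blue(p),cv2.MORPH_CLOSE,np.ones((3,3))))
for k in range(1,nn):
    if s[k,4]<300: continue
    Q=X[(l==k)&(d>0)]; L=(Q-o)@np.c_[ux,uy,n]
    if s[k,0]<450:
        print(s[k],"low",np.percentile(L,1,0),"hi",np.percentile(L,99,0)); 
        for a,b in((.008,.02),(.03,.042)):
            q=L[(L[:,2]>a)&(L[:,2]<b)]; (cx,cy),wh,an=cv2.minAreaRect((q[:,:2]*1000).astype(np.float32)); print(" h",a,len(q),cx,cy,wh,an,"world under",o+ux*cx/1000+uy*cy/1000)
    else:
        for a,b in((.005,.018),(.03,.042)):
            q=Q[(Q[:,2]>a)&(Q[:,2]<b)]; print("base",len(q),cv2.minAreaRect((q[:,:2]*1000).astype(np.float32)))
E
```

```text
bench z [ 0.5191 -0.1464  0.0022] hsv wood [ 18 116 185] [ 18 121 183]
7487 [ 0.4577 -0.1021 -0.2384] slope 25.125464253060752 yaw -12.580420302966909 [ 0.5783 -0.2627  0.053 ] 0.0010822768541106633
[ 0.57   -0.31    0.0541]
base 593 ((493.46075439453125, -28.50481414794922), (67.73687744140625, 118.21743774414062), 88.1417465209961)
base 473 ((492.5845947265625, -27.786298751831055), (57.762577056884766, 108.46379089355469), 88.4760513305664)
[ 267  165   61  105 2080] low [-0.0502 -0.0416  0.0105] hi [0.0613 0.0242 0.0373]
 h 0.008 876 3.113910675048828 -8.649677276611328 (66.7440414428711, 117.88854217529297) 89.44660186767578 world under [ 0.5709 -0.3191  0.0554]
 h 0.03 1120 3.4685707092285156 -8.958963394165039 (58.49980163574219, 108.84404754638672) 89.58861541748047 world under [ 0.5711 -0.3194  0.0556]
[ 379  165   51  100 1587] low [-0.0528  0.0908  0.0098] hi [0.0613 0.1389 0.0374]
 h 0.008 746 3.6668701171875 112.88956451416016 (44.76224899291992, 117.86083221435547) 89.14301300048828 world under [ 0.5978 -0.2005  0.0557]
 h 0.03 730 4.005577087402344 118.11410522460938 (43.5370979309082, 108.1791763305664) 89.15734100341797 world under [ 0.5993 -0.1955  0.0558]
```

```bash
python3 -c "
from h import *
go(.5657,-.318,.12,167.2)"
python3 -m inch '[{"x":-0.4,"y":0.28,"z":0.9,"yaw":-0.3},{"x":-0.4,"y":0.28,"z":0.9,"yaw":0},{"x":-0.4,"y":0.28,"z":0.9,"yaw":0},{"x":0,"y":0,"z":1,"yaw":0},{"x":0,"y":0,"z":1,"yaw":0}]' 1
python3 -m inch '[{"x":0,"y":0,"z":1,"yaw":0},{"x":0,"y":0,"z":0,"yaw":0}]' 
python3 -c "
from h import *
go(.5657,-.318,.084,167.2)"
```

```text
now x -1.11 y 0.77 z 5.80
after turn x -1.12 y 0.75 z 5.80
turn units -0.24 (+tool z) at [ 0.5342 -0.3301  0.2649] [179.12  -0.94 166.24] t 2.07 F [ 2.3 -0.  -0.9] w 0.0877
time_s: 2.48
tcp_pos: [0.574, -0.3146, 0.148]
eef_rot: [179.2, -0.4, 168.0]
contact_force: [-0.4, -0.6, 0.5]
gripper_width: 0.0871
time_s: 2.65
tcp_pos: [0.5711, -0.3134, 0.1155]
eef_rot: [179.2, -0.9, 168.0]
contact_force: [-1.1, 0.4, -0.8]
gripper_width: 0.0876
now x 0.17 y -0.22 z 1.26
after turn x 0.17 y -0.23 z 1.26
turn units 0.20 (+tool z) at [ 0.5711 -0.3134  0.1155] [179.15  -0.88 168.01] t 2.65 F [-1.1  0.4 -0.8] w 0.0876
```

Aligned; descend and grip.

```bash

python3 -m inch '[{"x":0.15,"y":-0.22,"z":0.4,"yaw":0.2},{"x":0,"y":0,"z":0.4,"yaw":0},{"x":0,"y":0,"z":0.4,"yaw":0},{"x":0,"y":0,"z":0,"yaw":0}]' 1
python3 -c "
from h import *
go(.5657,-.318,.084,167.2)"
```

```text
time_s: 2.98
tcp_pos: [0.5659, -0.3197, 0.0847]
eef_rot: [179.2, -0.9, 167.1]
contact_force: [-0.4, 0.4, -0.3]
gripper_width: 0.0874
now x 0.02 y 0.07 z 0.03
after turn x 0.02 y 0.07 z 0.03
turn units -0.01 (+tool z) at [ 0.5659 -0.3197  0.0847] [179.22  -0.87 167.14] t 2.98 F [-0.4  0.4 -0.3] w 0.0874
```

```bash

python3 -m inch '[{"x":0,"y":0.05,"z":0,"yaw":0},{"x":0,"y":0,"z":0,"yaw":0},{"x":0,"y":0,"z":0,"yaw":0},{"x":0,"y":0,"z":0,"yaw":0},{"x":0,"y":0,"z":0,"yaw":0}]' -1 20
python3 -m inch '[{"x":0,"y":0,"z":0,"yaw":0},{"x":0,"y":0,"z":0,"yaw":0},{"x":0,"y":0,"z":0,"yaw":0}]'
```

```text
time_s: 3.4
tcp_pos: [0.5681, -0.3194, 0.0882]
eef_rot: [179.3, -0.6, 167.2]
contact_force: [-0.7, 0.7, 0.3]
gripper_width: 0.06
time_s: 3.65
tcp_pos: [0.5683, -0.3191, 0.0889]
eef_rot: [179.2, -0.5, 167.2]
contact_force: [-0.3, 0.0, -1.8]
gripper_width: 0.0577
```

```bash

python3 -m inch '[{"x":0,"y":0,"z":-0.3,"yaw":0},{"x":0,"y":0,"z":-0.4,"yaw":0},{"x":0,"y":0,"z":-0.6,"yaw":0},{"x":0,"y":0,"z":-0.8,"yaw":0},{"x":0,"y":0,"z":-0.8,"yaw":0}]'
python3 -m inch '[{"x":0,"y":0,"z":-0.8,"yaw":0},{"x":0,"y":0,"z":-0.3,"yaw":0},{"x":0,"y":0,"z":0,"yaw":0}]'
python3 - <<'E'
from h import *
wshot("w2"); p,d=r.capture("scene"); cv2.imwrite("pics/s2.png",p[:,:,::-1])
w=cv2.imread("pics/w2.png")[120:420]; s=cv2.resize(cv2.imread("pics/s2.png")[60:300,180:440],None,fx=1.15,fy=1.15)
s=cv2.copyMakeBorder(s,0,0,0,560-s.shape[1],cv2.BORDER_CONSTANT)
cv2.imwrite("pics/c2.png",np.vstack([w,s]));go(.5,-.16,.2,180)
E
```

```text
time_s: 4.07
tcp_pos: [0.5657, -0.3191, 0.161]
eef_rot: [179.2, -1.1, 167.1]
contact_force: [0.4, -0.5, -1.8]
gripper_width: 0.0578
time_s: 4.32
tcp_pos: [0.568, -0.3207, 0.197]
eef_rot: [179.3, -0.6, 167.2]
contact_force: [-0.2, -0.8, -2.4]
gripper_width: 0.0578
now x 4.05 y 5.66 z -0.21
after turn x 2.69 y 6.41 z -0.21
turn units -3.21 (+tool z) at [ 0.5673 -0.3204  0.1949] [179.24  -0.73 167.16] t 4.42 F [-0.3 -0.6 -2. ] w 0.0575
```

View pics/c2.png

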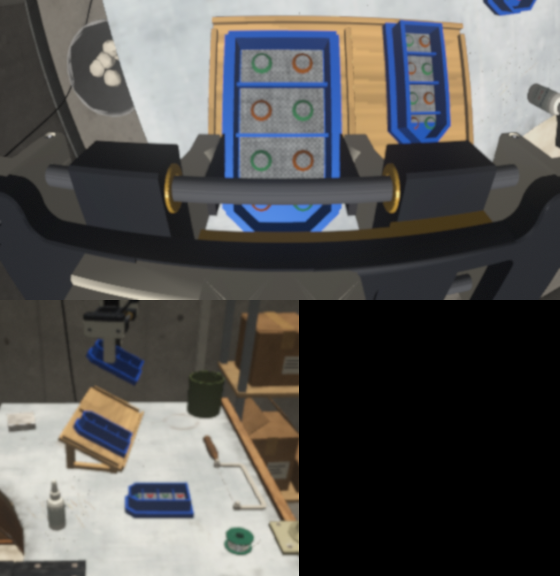

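The tray is held, still tilted, at wrist-crop (285,130), and the narrow tray stayed put. I'll level the tray on clear bench at about (0.445, -0.175), then regrip.

```bash

python3 -m inch '[{"x":0,"y":0,"z":-0.3,"yaw":-1},{"x":0,"y":0,"z":0,"yaw":-1},{"x":0.5,"y":0.7,"z":0,"yaw":-0.8},{"x":0.7,"y":0.8,"z":0,"yaw":0},{"x":0.7,"y":0.8,"z":0,"yaw":0}]'
python3 -m inch '[{"x":0.7,"y":0.8,"z":0,"yaw":0},{"x":0.7,"y":0.8,"z":0,"yaw":0},{"x":0.7,"y":0.8,"z":0,"yaw":0},{"x":0.6,"y":0.7,"z":0.2,"yaw":0}]'
python3 -c "
from h import *
go(.445,-.175,.065,178.3)"
```

```text
time_s: 4.83
tcp_pos: [0.5197, -0.2612, 0.1947]
eef_rot: [178.9, -1.2, 178.7]
contact_force: [0.4, 1.7, -0.8]
gripper_width: 0.0579
time_s: 5.17
tcp_pos: [0.4469, -0.1783, 0.1863]
eef_rot: [178.8, -1.8, 178.6]
contact_force: [1.3, 1.1, -1.4]
gripper_width: 0.0582
now x 0.08 y 0.13 z 4.85
after turn x 0.08 y 0.13 z 4.85
turn units 0.07 (+tool z) at [ 0.4469 -0.1783  0.1863] [178.82  -1.83 178.59] t 5.17 F [ 1.3  1.1 -1.4] w 0.0582
```

```bash

python3 -m inch '[{"x":0,"y":0,"z":0.9,"yaw":0},{"x":0,"y":0,"z":1,"yaw":0},{"x":0,"y":0,"z":1,"yaw":0},{"x":0,"y":0,"z":1,"yaw":0},{"x":0,"y":0,"z":0.5,"yaw":0}]'
python3 -m inch '[{"x":0,"y":0,"z":0.3,"yaw":0},{"x":0,"y":0,"z":0.2,"yaw":0}]' - 8
python3 -m inch '[{"x":0,"y":0,"z":0.3,"yaw":0},{"x":0,"y":0,"z":0.3,"yaw":0}]' - 8
```

```text
time_s: 5.58
tcp_pos: [0.4374, -0.1717, 0.0714]
eef_rot: [178.7, -1.8, 178.8]
contact_force: [-0.3, 0.9, -1.8]
gripper_width: 0.0575
time_s: 5.75
tcp_pos: [0.434, -0.1712, 0.0548]
eef_rot: [178.7, -2.2, 178.8]
contact_force: [2.0, 0.2, 1.0]
gripper_width: 0.0581
time_s: 5.92
tcp_pos: [0.4356, -0.171, 0.0395]
eef_rot: [178.7, -2.0, 178.8]
contact_force: [3.9, 0.7, 1.7]
gripper_width: 0.0579
```

```bash

python3 -m inch '[{"x":0,"y":0,"z":0.2,"yaw":0},{"x":0,"y":0,"z":0.1,"yaw":0},{"x":0,"y":0,"z":0.1,"yaw":0}]' - 5
python3 -m inch '[{"x":0,"y":0,"z":0,"yaw":0},{"x":0,"y":0,"z":0,"yaw":0},{"x":0,"y":0,"z":0,"yaw":0},{"x":0,"y":0,"z":-0.1,"yaw":0}]' 1
python3 -m inch '[{"x":0,"y":0,"z":-1,"yaw":0},{"x":0,"y":0,"z":-1,"yaw":0},{"x":0,"y":0,"z":-1,"yaw":0},{"x":0,"y":0,"z":-1,"yaw":0},{"x":0,"y":0,"z":-1,"yaw":0}]' 
python3 -m inch '[{"x":0.3,"y":0.4,"z":-1,"yaw":0},{"x":0,"y":0,"z":0,"yaw":0}]' 
python3 - <<'E'
from h import *
wshot("w3");go(.45,-.1,.2,178.3)
E
```

```text
time_s: 6.17
tcp_pos: [0.4379, -0.1707, 0.0294]
eef_rot: [178.8, -1.7, 178.9]
contact_force: [-1.1, 3.6, 8.0]
gripper_width: 0.0579
time_s: 6.5
tcp_pos: [0.4357, -0.1708, 0.0314]
eef_rot: [178.7, -1.9, 178.8]
contact_force: [-0.1, -0.3, 0.3]
gripper_width: 0.0796
time_s: 6.92
tcp_pos: [0.4344, -0.1739, 0.1573]
eef_rot: [178.7, -2.7, 178.7]
contact_force: [0.7, -0.5, 0.1]
gripper_width: 0.0879
time_s: 7.08
tcp_pos: [0.4299, -0.1649, 0.1894]
eef_rot: [178.8, -2.3, 178.7]
contact_force: [0.8, -0.2, -0.4]
gripper_width: 0.0879
now x -0.75 y 2.62 z -0.50
after turn x -0.74 y 2.62 z -0.50
turn units 0.10 (+tool z) at [ 0.4296 -0.165   0.1875] [178.75  -2.39 178.68] t 7.13 F [-0.3 -0.4 -0.5] w 0.0874
```

View pics/w3.png

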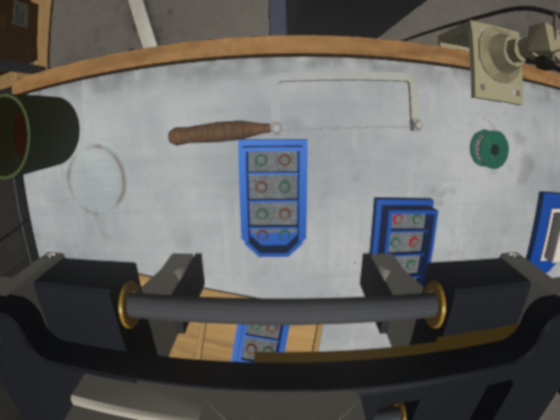

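The tray now sits flat on the bench at (273,200), and the base is partly hidden at (405,235).

```bash
cat >> h.py <<'E'
def trays(p,d,K,P,off=0.):
    X=wcloud(d,K,P);b=cv2.morphologyEx(blue(p),cv2.MORPH_CLOSE,np.ones((3,3)))
    n,l,s,c=cv2.connectedComponentsWithStats(b)
    for k in range(1,n):
        if s[k,4]<250: continue
        Q=X[(l==k)&(d>0)];print("blob",s[k],"zmed",np.round(np.percentile(Q[:,2],[2,50,98]),4))
        for a,e in((.004,.018),(.03,.042)):
            q=Q[(Q[:,2]>a+off)&(Q[:,2]<e+off)]
            if len(q)>60:
                (x,y),wh,an=cv2.minAreaRect((q[:,:2]*1000).astype(np.float32));print("  z>%.3f n%d c %.1f %.1f size %.1f %.1f ang %.1f"%(a+off,len(q),x,y,*wh,an))
E
python3 - <<'E'
from h import *
p,d,K,P=load("w3");trays(p,d,K,P);X=wcloud(d,K,P);print(X[200,180],X[120,340],X[180,520])
print(); p,d,K,P=load("w1");trays(p,d,K,P)
E
```

```text
blob [ 240  141   66  115 2541] zmed [0.0113 0.0252 0.0377]
  z>0.004 n1089 c 423.9 -170.2 size 67.0 110.6 ang 88.8
  z>0.030 n1225 c 427.3 -170.7 size 58.4 109.1 ang 88.6
blob [529 193  31  79 929] zmed [0.0107 0.0129 0.0144]
  z>0.004 n927 c 487.5 213.3 size 124.8 56.3 ang 8.0
blob [372 199  61  54 668] zmed [0.0102 0.0128 0.0153]
  z>0.004 n662 c 463.4 -26.4 size 68.4 62.0 ang 88.1
blob [384 210  53  54 619] zmed [0.0212 0.0361 0.0381]
  z>0.030 n492 c 469.6 -26.7 size 57.9 62.6 ang 88.0
blob [233 325  17  37 294] zmed [0.0512 0.0693 0.2781]
[ 4.29337756e-01 -2.73027349e-01  2.39887927e-04] [ 3.48525604e-01 -9.78572188e-02 -3.21102387e-05] [0.41192825 0.15364626 0.00099214]

blob [ 456   66   53   85 1096] zmed [0.0111 0.0143 0.0381]
  z>0.004 n593 c 493.5 -28.5 size 67.7 118.2 ang 88.1
  z>0.030 n473 c 492.6 -27.8 size 57.8 108.5 ang 88.5
blob [ 267  165   61  105 2080] zmed [0.0495 0.0852 0.1107]
blob [ 379  165   51  100 1587] zmed [0.0439 0.0817 0.1102]
```

```bash

python3 -m inch '[{"x":-0.5,"y":1,"z":-0.2,"yaw":0},{"x":-0.5,"y":1,"z":-0.2,"yaw":0},{"x":-0.5,"y":1,"z":-0.2,"yaw":0},{"x":-0.5,"y":1,"z":-0.2,"yaw":0},{"x":-0.5,"y":1,"z":0,"yaw":0}]' 
python3 -m inch '[{"x":0,"y":1,"z":0,"yaw":0},{"x":0,"y":0,"z":0,"yaw":0}]' 
python3 - <<'E'
from h import *
trays(*wshot("w4"));go(.4273,-.1707,.06,178.7)
E
```

```text
time_s: 7.55
tcp_pos: [0.4932, -0.0414, 0.2074]
eef_rot: [178.7, -2.5, 178.2]
contact_force: [1.2, 0.6, 0.5]
gripper_width: 0.0875
time_s: 7.72
tcp_pos: [0.4955, -0.0124, 0.2067]
eef_rot: [178.7, -2.6, 178.3]
contact_force: [-1.0, 0.4, 0.1]
gripper_width: 0.0877
blob [ 102   89   65  108 2014] zmed [0.0107 0.0208 0.0374]
  z>0.004 n982 c 427.1 -168.8 size 68.5 119.6 ang 88.9
  z>0.030 n961 c 427.7 -169.5 size 57.4 109.5 ang 88.5
blob [ 445  137   51   96 2259] zmed [0.0113 0.0128 0.0143]
  z>0.004 n2247 c 488.2 226.2 size 69.8 119.3 ang 87.7
blob [ 234  141   62  109 2038] zmed [0.0113 0.0238 0.0377]
  z>0.004 n968 c 489.5 -26.3 size 66.3 110.6 ang 88.5
  z>0.030 n978 c 492.6 -26.6 size 57.4 108.4 ang 88.7
blob [103 245  49  40 535] zmed [0.0399 0.0489 0.068 ]
  z>0.030 n125 c 543.8 -180.9 size 53.8 7.7 ang 74.2
now x 2.53 y -6.36 z 5.86
after turn x 2.57 y -6.35 z 5.86
turn units -0.09 (+tool z) at [ 0.4952 -0.0135  0.2064] [178.73  -2.62 178.34] t 7.77 F [-0.2  0.2  0.6] w 0.0872
```

```bash

python3 -m inch '[{"x":0.45,"y":-1,"z":0.6,"yaw":0},{"x":0.45,"y":-1,"z":0.6,"yaw":0},{"x":0.45,"y":-1,"z":0.6,"yaw":0},{"x":0.45,"y":-1,"z":0.6,"yaw":0},{"x":0.45,"y":-1,"z":0.6,"yaw":0}]' 
python3 -m inch '[{"x":0.3,"y":-1.0,"z":0.4,"yaw":0},{"x":0,"y":-0.3,"z":0.5,"yaw":0},{"x":0,"y":0,"z":0,"yaw":0}]' 
python3 - <<'E'
from h import *
go(.4275,-.1703,.030,178.7)
E
```

```text
time_s: 8.18
tcp_pos: [0.4318, -0.137, 0.1289]
eef_rot: [178.7, -2.5, 178.8]
contact_force: [0.5, 0.0, 0.3]
gripper_width: 0.0876
time_s: 8.43
tcp_pos: [0.4139, -0.1748, 0.101]
eef_rot: [178.7, -3.0, 178.5]
contact_force: [1.0, 0.8, 0.6]
gripper_width: 0.0878
now x -0.54 y 0.19 z 2.84
after turn x -0.54 y 0.19 z 2.84
turn units -0.04 (+tool z) at [ 0.4139 -0.1748  0.101 ] [178.67  -2.95 178.53] t 8.43 F [1.  0.8 0.6] w 0.0878
```

```bash

python3 -m inch '[{"x":-0.35,"y":0.15,"z":0.8,"yaw":0},{"x":-0.3,"y":0.1,"z":0.8,"yaw":0},{"x":0,"y":0,"z":0.6,"yaw":0},{"x":0,"y":0,"z":0,"yaw":0}]' 
python3 - <<'E'
from h import *
go(.4275,-.1703,.030,178.7)
E
```

```text
time_s: 8.77
tcp_pos: [0.4263, -0.1698, 0.0445]
eef_rot: [178.7, -3.0, 178.2]
contact_force: [-0.7, -0.0, -0.3]
gripper_width: 0.0876
now x -0.05 y -0.02 z 0.58
after turn x -0.05 y -0.02 z 0.58
turn units -0.12 (+tool z) at [ 0.4263 -0.1698  0.0445] [178.69  -2.95 178.24] t 8.77 F [-0.7 -0.  -0.3] w 0.0876
```

```bash

python3 -m inch '[{"x":-0.05,"y":0,"z":0.3,"yaw":-0.1},{"x":0,"y":0,"z":0.3,"yaw":0},{"x":0,"y":0,"z":0,"yaw":0}]' 
python3 -m inch '[{"x":0,"y":0,"z":0,"yaw":0},{"x":0,"y":0,"z":0.03,"yaw":0},{"x":0,"y":0,"z":0.03,"yaw":0},{"x":0,"y":0,"z":0,"yaw":0},{"x":0,"y":0,"z":0,"yaw":0}]' -1 20
python3 -m inch '[{"x":0,"y":0,"z":0,"yaw":0},{"x":0,"y":0,"z":0,"yaw":0},{"x":0,"y":0,"z":0,"yaw":0}]'
python3 - <<'E'
from h import *
s=r.get_state();print(s["tcp_pos"],s["eef_rot"]);p=s["tcp_pos"];go(p[0]+.0651,p[1]+.1438,.10,s["eef_rot"][2])
E
```

```text
time_s: 9.02
tcp_pos: [0.4273, -0.1695, 0.0297]
eef_rot: [178.7, -2.9, 178.7]
contact_force: [0.1, 0.8, 0.2]
gripper_width: 0.0875
time_s: 9.43
tcp_pos: [0.4286, -0.1694, 0.0302]
eef_rot: [178.7, -2.7, 178.8]
contact_force: [0.9, -1.4, -0.5]
gripper_width: 0.0598
time_s: 9.68
tcp_pos: [0.4286, -0.1693, 0.0305]
eef_rot: [178.7, -2.7, 178.8]
contact_force: [0.6, 0.2, -1.7]
gripper_width: 0.058
[ 0.42857438 -0.16930501  0.03051012] [178.68296683  -2.68538428 178.76235443]
now x -2.48 y 5.81 z -2.78
after turn x -2.48 y 5.81 z -2.78
turn units -0.00 (+tool z) at [ 0.4286 -0.1693  0.0305] [178.68  -2.69 178.76] t 9.68 F [ 0.6  0.2 -1.7] w 0.058
```

```bash

python3 -m inch '[{"x":0,"y":0,"z":-0.7,"yaw":0},{"x":0,"y":0,"z":-0.9,"yaw":0},{"x":0,"y":0,"z":-0.9,"yaw":0},{"x":-0.4,"y":0.7,"z":-0.2,"yaw":0},{"x":-0.5,"y":0.9,"z":0,"yaw":0}]' 
python3 -m inch '[{"x":-0.5,"y":0.9,"z":0,"yaw":0},{"x":-0.5,"y":0.9,"z":0,"yaw":0},{"x":-0.4,"y":0.9,"z":0,"yaw":0},{"x":0,"y":0.7,"z":0,"yaw":0},{"x":0,"y":0,"z":0,"yaw":0}]' 
python3 - <<'E'
from h import *
go(.4937,-.0255,.066,178.7)
trays(*wshot("w5"),off=.05)
E
```

```text
time_s: 10.1
tcp_pos: [0.4525, -0.1328, 0.0993]
eef_rot: [178.7, -3.0, 178.5]
contact_force: [0.8, 0.5, -0.9]
gripper_width: 0.0578
time_s: 10.52
tcp_pos: [0.4937, -0.0426, 0.101]
eef_rot: [178.6, -2.7, 178.5]
contact_force: [-0.6, 0.3, -1.4]
gripper_width: 0.058
now x 0.02 y 0.68 z 1.40
after turn x 0.02 y 0.68 z 1.40
turn units -0.06 (+tool z) at [ 0.4937 -0.0426  0.101 ] [178.6   -2.72 178.47] t 10.52 F [-0.6  0.3 -1.4] w 0.058
blob [ 217  147  129  151 7180] zmed [0.012  0.0959 0.1079]
  z>0.080 n2022 c 472.4 -42.1 size 68.6 80.8 ang 88.0
blob [ 515  148   45  116 2182] zmed [0.0114 0.0128 0.0141]
blob [ 227  324  109   27 2543] zmed [0.0831 0.0923 0.1084]
  z>0.080 n1239 c 538.2 -48.3 size 59.2 14.6 ang 87.7
```

View pics/w5.png

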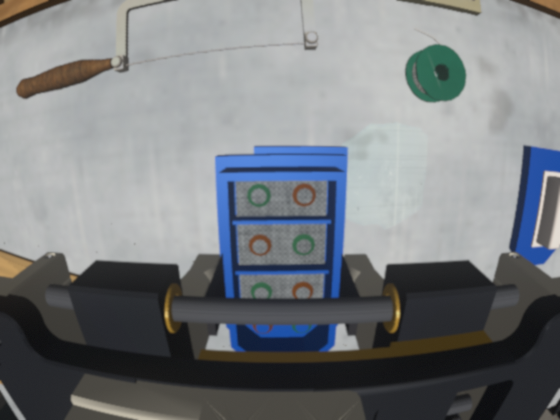

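The held tray is level at (282,250), and the base rim shows behind it, offset in y as expected. Moving over and lowering.

```bash

python3 -m inch '[{"x":0,"y":0.6,"z":0.4,"yaw":-0.06},{"x":0,"y":0.1,"z":0.4,"yaw":0},{"x":0,"y":0,"z":0,"yaw":0}]' 
python3 - <<'E'
from h import *
go(.4937,-.0255,.068,178.7)
E
```

```text
time_s: 10.82
tcp_pos: [0.4927, -0.0256, 0.0807]
eef_rot: [178.6, -2.7, 178.8]
contact_force: [-1.0, -0.7, -1.8]
gripper_width: 0.0581
now x -0.04 y 0.00 z 0.51
after turn x -0.04 y 0.00 z 0.51
turn units 0.02 (+tool z) at [ 0.4927 -0.0256  0.0807] [178.61  -2.72 178.78] t 10.82 F [-1.  -0.7 -1.8] w 0.0581
```

```bash

python3 -m inch '[{"x":-0.06,"y":0,"z":0.3,"yaw":0},{"x":0,"y":0,"z":0.15,"yaw":0},{"x":0,"y":0,"z":0,"yaw":0}]' - 10
python3 -c "
from h import *
go(.4937,-.0255,.0585,178.7)"
```

```text
time_s: 11.07
tcp_pos: [0.493, -0.0271, 0.0682]
eef_rot: [178.6, -2.8, 178.7]
contact_force: [0.8, -0.0, -2.0]
gripper_width: 0.0582
now x -0.03 y 0.06 z 0.39
after turn x -0.03 y 0.06 z 0.39
turn units 0.01 (+tool z) at [ 0.493  -0.0271  0.0682] [178.65  -2.8  178.73] t 11.07 F [ 0.8 -0.  -2. ] w 0.0582
```

```bash

python3 -m inch '[{"x":-0.03,"y":0.06,"z":0.08,"yaw":0},{"x":0,"y":0,"z":0.15,"yaw":0},{"x":-0.03,"y":0,"z":0.15,"yaw":0},{"x":0,"y":0,"z":0.1,"yaw":0}]'
python3 -c "
from h import *
go(.4937,-.0255,.0585,178.7)"
```

```text
time_s: 11.4
tcp_pos: [0.4951, -0.0264, 0.0566]
eef_rot: [178.6, -2.7, 178.7]
contact_force: [-3.8, 3.5, 15.8]
gripper_width: 0.0579
now x 0.06 y 0.04 z -0.07
after turn x 0.06 y 0.04 z -0.07
turn units -0.01 (+tool z) at [ 0.4951 -0.0264  0.0566] [178.64  -2.68 178.66] t 11.4 F [-3.8  3.5 15.8] w 0.0579
```

```bash

python3 -m inch '[{"x":0,"y":0,"z":-0.05,"yaw":0},{"x":0,"y":0,"z":0,"yaw":0},{"x":0,"y":0,"z":0,"yaw":0},{"x":0,"y":0,"z":0,"yaw":0},{"x":0,"y":0,"z":0,"yaw":0}]' 1
python3 -m inch '[{"x":0,"y":0,"z":-0.6,"yaw":0},{"x":0,"y":0,"z":-1,"yaw":0},{"x":0,"y":0,"z":-1,"yaw":0},{"x":0,"y":0,"z":-1,"yaw":0},{"x":0,"y":0,"z":-1,"yaw":0}]' 
python3 -m inch '[{"x":0,"y":0.6,"z":-1,"yaw":0},{"x":0,"y":0.6,"z":-0.3,"yaw":0},{"x":0,"y":0,"z":0,"yaw":0}]' 
python3 - <<'E'
from h import *
a=wshot("w6");trays(*a,off=.028);trays(*a);go(.49,.226,.12,178)
E
```

```text
time_s: 11.82
tcp_pos: [0.4962, -0.0265, 0.0582]
eef_rot: [178.6, -2.6, 178.7]
contact_force: [-0.4, 0.2, -0.4]
gripper_width: 0.0844
time_s: 12.23
tcp_pos: [0.497, -0.0303, 0.1712]
eef_rot: [178.8, -3.3, 178.6]
contact_force: [-0.9, -0.4, -0.2]
gripper_width: 0.0874
time_s: 12.48
tcp_pos: [0.5019, -0.0007, 0.2116]
eef_rot: [178.7, -2.9, 178.5]
contact_force: [0.4, 0.5, -0.0]
gripper_width: 0.0874
blob [ 435  132   52   97 2361] zmed [0.0112 0.0128 0.0143]
blob [ 219  137   67  118 2485] zmed [0.0393 0.0525 0.0657]
  z>0.032 n1145 c 489.7 -26.4 size 66.6 111.2 ang 88.3
  z>0.058 n1201 c 493.4 -26.8 size 57.8 109.1 ang 88.4
blob [ 93 239  50  32 468] zmed [0.0401 0.0481 0.0712]
  z>0.032 n204 c 544.9 -178.8 size 55.4 17.3 ang 60.7
  z>0.058 n180 c 541.7 -180.4 size 43.4 15.8 ang 82.2
blob [ 435  132   52   97 2361] zmed [0.0112 0.0128 0.0143]
  z>0.004 n2357 c 488.0 226.3 size 69.2 119.1 ang 87.9
blob [ 219  137   67  118 2485] zmed [0.0393 0.0525 0.0657]
  z>0.030 n1055 c 489.7 -26.4 size 66.6 111.2 ang 88.3
blob [ 93 239  50  32 468] zmed [0.0401 0.0481 0.0712]
  z>0.030 n118 c 543.7 -180.3 size 53.5 8.2 ang 71.7
now x 0.70 y 9.08 z 3.64
after turn x 0.79 y 9.07 z 3.64
turn units 0.14 (+tool z) at [ 0.5018 -0.0014  0.211 ] [178.73  -2.87 178.57] t 12.53 F [-0.3  0.2  0.4] w 0.0877
```

View pics/w6.png

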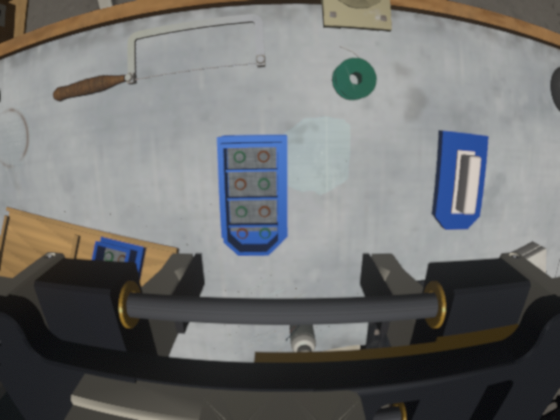

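Seated: the rim height rose by exactly 28 mm (tray at (253,195), lid at (461,180) and upright). Now to the lid.

```bash

python3 -m inch '[{"x":0.1,"y":0.7,"z":0,"yaw":0.1},{"x":0.1,"y":0.9,"z":0,"yaw":0},{"x":0.1,"y":0.9,"z":0,"yaw":0},{"x":0.1,"y":0.9,"z":0,"yaw":0}]'
p=1; python3 -c "
from plant import r; from h import *
p,d=r.capture('scene');cv2.imwrite('pics/s3.png',p[:,:,::-1]);X=cloud('scene',d)
print(r.get_state()['joints'].round(1))"
```

```text
time_s: 12.87
tcp_pos: [0.4924, 0.0818, 0.2104]
eef_rot: [178.9, -3.1, 177.9]
contact_force: [-0.1, 0.0, 0.2]
gripper_width: 0.0876
[  30.2    6.9  -20.1   -2.9  -65.  -121. ]
```

View pics/s3.png

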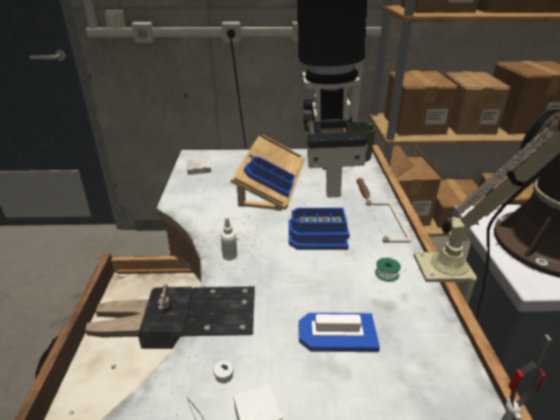

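The scene view shows the stack seated at (319,228), the bottle upright at (229,238), and a lamp arm running from (450,265) up and right. I'm checking the arm's clearance to the lamp.

```bash
python3 - <<'E'
from h import *
np.set_printoptions(precision=3,suppress=True)
p,d=r.capture("top");cv2.imwrite("pics/t2.png",p[:,:,::-1]);np.savez("t2.npz",p=p,d=d)
X=cloud("top",d);X0=cloud("top",np.load("top0.npz")["d"])
for v in range(300,420,10):
    q=X[v];m=(q[:,2]>.3)&(d[v]>0);q=q[m]
    q0=X0[v];m0=(q0[:,2]>.05)&(q0[:,2]<1.2)&(np.arange(560)<260)&(np.arange(560)>100);q0=q0[m0]
    print(v,"arm n",m.sum(),(q.min(0),q.max(0)) if len(q) else "","| lamp0",q0[q0[:,2].argmax()] if len(q0) else "")
E
```

```text
300 arm n 117 (array([0.389, 0.172, 0.596]), array([0.392, 0.295, 0.657])) | lamp0 
310 arm n 119 (array([0.377, 0.167, 0.606]), array([0.381, 0.294, 0.665])) | lamp0 
320 arm n 114 (array([0.365, 0.162, 0.603]), array([0.37 , 0.289, 0.67 ])) | lamp0 
330 arm n 113 (array([0.355, 0.145, 0.609]), array([0.36 , 0.282, 0.678])) | lamp0 
340 arm n 105 (array([0.344, 0.138, 0.626]), array([0.351, 0.248, 0.686])) | lamp0 
350 arm n 106 (array([0.333, 0.133, 0.625]), array([0.341, 0.242, 0.692])) | lamp0 [0.273 0.093 0.151]
360 arm n 108 (array([0.322, 0.127, 0.632]), array([0.332, 0.233, 0.699])) | lamp0 [0.26  0.107 0.195]
370 arm n 109 (array([0.313, 0.121, 0.642]), array([0.323, 0.227, 0.705])) | lamp0 [0.248 0.13  0.233]
380 arm n 120 (array([0.303, 0.115, 0.647]), array([0.314, 0.239, 0.711])) | lamp0 [0.237 0.14  0.271]
390 arm n 128 (array([0.226, 0.108, 0.301]), array([0.306, 0.233, 0.717])) | lamp0 [0.227 0.163 0.305]
400 arm n 132 (array([0.211, 0.104, 0.31 ]), array([0.297, 0.228, 0.722])) | lamp0 [0.217 0.169 0.34 ]
410 arm n 131 (array([0.193, 0.099, 0.301]), array([0.289, 0.223, 0.728])) | lamp0 [0.219 0.007 0.422]
```

View pics/t2.png

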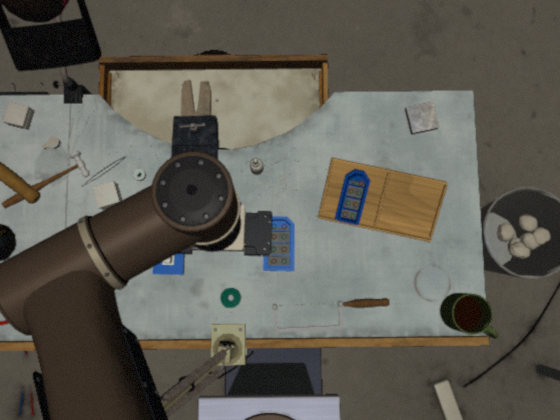

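The main arm link passes over the lamp, about 0.15 m above it where I can measure. I'll finish the swing in smaller steps and watch joint-1 torque.

```bash
cat > q.py <<'E'
from h import *
s=r.get_state();print("   j",s["joints"].round(1),"tq",s["joint_torque"].round(1)[:3])
E
python3 q.py
python3 -m inch '[{"x":0,"y":0.5,"z":0,"yaw":0},{"x":0,"y":0.5,"z":0,"yaw":0},{"x":0,"y":0.5,"z":0,"yaw":0}]'; python3 q.py
python3 -m inch '[{"x":0,"y":0.5,"z":0,"yaw":0},{"x":0,"y":0.5,"z":0,"yaw":0}]'; python3 q.py
python3 -m inch '[{"x":0,"y":0.5,"z":0,"yaw":0},{"x":0,"y":0.5,"z":0,"yaw":0}]'; python3 q.py
python3 -c "
from h import *
go(.488,.2262,.12,177.8)"
```

```text
j [  30.1    6.9  -20.1   -2.9  -65.  -120.8] tq [  0.9 -37.5  27.6]
time_s: 13.22
tcp_pos: [0.4925, 0.1202, 0.2087]
eef_rot: [179.0, -3.3, 177.9]
contact_force: [-0.2, -0.4, -0.0]
gripper_width: 0.0874
   j [  33.7    7.8  -19.3   -3.1  -65.1 -124.5] tq [ -1.6 -39.2  27. ]
time_s: 13.38
tcp_pos: [0.4934, 0.1468, 0.2084]
eef_rot: [179.0, -3.4, 177.9]
contact_force: [0.2, -0.0, -0.1]
gripper_width: 0.0876
   j [  36.2    8.5  -18.4   -3.2  -65.2 -127. ] tq [ -1.6 -40.3  26.9]
time_s: 13.55
tcp_pos: [0.4944, 0.1744, 0.2086]
eef_rot: [179.0, -3.4, 177.9]
contact_force: [0.1, -0.3, 0.1]
gripper_width: 0.0879
   j [  38.6    9.4  -17.2   -3.3  -65.4 -129.4] tq [ -1.5 -41.6  27. ]
now x 0.33 y 2.06 z 3.55
after turn x 0.34 y 2.06 z 3.55
turn units 0.02 (+tool z) at [0.4944 0.1744 0.2086] [179.02  -3.4  177.87] t 13.55 F [ 0.1 -0.3  0.1] w 0.0879
```

```bash

python3 -m inch '[{"x":0,"y":0.5,"z":0,"yaw":0},{"x":0,"y":0.5,"z":0,"yaw":0}]'; python3 q.py
python3 -m inch '[{"x":0,"y":0.5,"z":0,"yaw":0},{"x":0,"y":0.5,"z":0,"yaw":0}]'; python3 q.py
python3 - <<'E'
from h import *
a=wshot("w7");trays(*a)
X=wcloud(a[1],a[2],a[3]);h=cv2.cvtColor(a[0],cv2.COLOR_RGB2HSV)
m=(X[...,2]>.03)&(X[...,2]<.042)&(abs(X[...,0]-.488)<.06)&(abs(X[...,1]-.226)<.04)&(a[1]>0)
print("handle",m.sum(),cv2.minAreaRect((X[m][:,:2]*1000).astype(np.float32)))
go(.488,.2262,.08,177.8)
E
```

```text
time_s: 13.72
tcp_pos: [0.4954, 0.2024, 0.2091]
eef_rot: [179.0, -3.4, 177.9]
contact_force: [1.3, 0.6, -0.2]
gripper_width: 0.0877
   j [  41.    10.3  -16.    -3.3  -65.6 -131.7] tq [ -1.4 -43.1  27. ]
time_s: 13.88
tcp_pos: [0.4964, 0.2304, 0.2095]
eef_rot: [179.0, -3.4, 177.9]
contact_force: [-0.0, 0.5, 0.3]
gripper_width: 0.0874
   j [  43.2   11.4  -14.5   -3.4  -65.8 -133.8] tq [ -1.3 -44.7  27.1]
blob [ 245  137   62  106 4094] zmed [0.011  0.0125 0.0141]
  z>0.004 n4081 c 487.7 227.4 size 66.3 118.3 ang 87.7
blob [  30  158   74  102 2415] zmed [0.0107 0.0406 0.0651]
  z>0.004 n548 c 481.9 -5.2 size 127.8 61.8 ang 20.9
  z>0.030 n932 c 492.5 -24.2 size 68.8 119.1 ang 89.9
handle 1110 ((487.67999267578125, 226.66444396972656), (16.80721092224121, 68.65978240966797), 87.82048034667969)
now x 0.35 y -0.26 z 5.18
after turn x 0.34 y -0.26 z 5.18
turn units 0.04 (+tool z) at [0.4969 0.2324 0.2095] [178.99  -3.36 177.96] t 13.93 F [ 0.9  2.6 -0.1] w 0.0877
```

```bash

python3 -m inch '[{"x":0,"y":-0.25,"z":0.7,"yaw":0},{"x":0.0,"y":0,"z":1,"yaw":0},{"x":0,"y":0,"z":1,"yaw":0},{"x":0,"y":0,"z":1,"yaw":0},{"x":0,"y":0,"z":0.8,"yaw":0}]'
python3 -m inch '[{"x":0,"y":0,"z":0.3,"yaw":0},{"x":0,"y":0,"z":0,"yaw":0}]'
python3 -c "
from h import *
go(.4877,.2268,.028,177.8)"
```

```text
time_s: 14.35
tcp_pos: [0.4942, 0.2357, 0.099]
eef_rot: [178.5, -2.8, 178.2]
contact_force: [-0.0, -0.6, -0.7]
gripper_width: 0.0878
time_s: 14.52
tcp_pos: [0.4917, 0.2353, 0.0871]
eef_rot: [178.8, -3.1, 178.2]
contact_force: [-0.8, 0.9, 0.2]
gripper_width: 0.0878
now x 0.15 y -0.35 z 2.36
after turn x 0.15 y -0.35 z 2.36
turn units 0.09 (+tool z) at [0.4917 0.2353 0.0871] [178.8   -3.07 178.17] t 14.52 F [-0.8  0.9  0.2] w 0.0878
```

```bash

python3 -m inch '[{"x":0,"y":-0.35,"z":0.6,"yaw":0.1},{"x":0.0,"y":-0.03,"z":0.6,"yaw":0},{"x":0,"y":0,"z":0.5,"yaw":0},{"x":0,"y":0,"z":0,"yaw":0}]'
python3 -c "
from h import *
go(.4877,.2268,.028,177.8)"
```

```text
time_s: 14.85
tcp_pos: [0.4919, 0.2294, 0.0471]
eef_rot: [178.7, -2.8, 177.8]
contact_force: [-1.0, 0.7, -0.4]
gripper_width: 0.0877
now x 0.16 y -0.11 z 0.77
after turn x 0.16 y -0.11 z 0.77
turn units 0.01 (+tool z) at [0.4919 0.2294 0.0471] [178.66  -2.83 177.85] t 14.85 F [-1.   0.7 -0.4] w 0.0877
```

```bash

python3 -m inch '[{"x":0.15,"y":-0.12,"z":0.35,"yaw":0},{"x":0.0,"y":0,"z":0.35,"yaw":0},{"x":0,"y":0,"z":0.04,"yaw":0},{"x":0,"y":0,"z":0,"yaw":0}]'
python3 -c "
from h import *
go(.4877,.2268,.028,177.8)"
```

```text
time_s: 15.18
tcp_pos: [0.489, 0.2287, 0.031]
eef_rot: [178.5, -2.6, 177.9]
contact_force: [-0.0, 0.9, -1.3]
gripper_width: 0.0876
now x 0.05 y -0.08 z 0.12
after turn x 0.05 y -0.08 z 0.12
turn units 0.03 (+tool z) at [0.489  0.2287 0.031 ] [178.48  -2.6  177.91] t 15.18 F [-0.   0.9 -1.3] w 0.0876
```

```bash

python3 -m inch '[{"x":0.0,"y":-0.08,"z":0.1,"yaw":0},{"x":0,"y":0,"z":0.03,"yaw":0},{"x":0,"y":0,"z":0.03,"yaw":0},{"x":0,"y":0,"z":0,"yaw":0},{"x":0,"y":0,"z":0,"yaw":0}]' -1 25
python3 -m inch '[{"x":0,"y":0,"z":0,"yaw":0},{"x":0,"y":0,"z":0,"yaw":0},{"x":0,"y":0,"z":0,"yaw":0},{"x":0,"y":0,"z":0,"yaw":0},{"x":0,"y":0,"z":0,"yaw":0}]'
python3 -c "
from h import *
go(.4877,.2268,.028,177.8)"
```

```text
time_s: 15.6
tcp_pos: [0.4897, 0.2275, 0.0282]
eef_rot: [178.4, -2.5, 177.9]
contact_force: [-1.0, -0.3, 0.4]
gripper_width: 0.0599
time_s: 16.02
tcp_pos: [0.49, 0.2276, 0.0286]
eef_rot: [178.4, -2.4, 177.9]
contact_force: [-0.4, 0.2, -0.2]
gripper_width: 0.0263
now x 0.09 y -0.04 z 0.03
after turn x 0.09 y -0.04 z 0.03
turn units 0.04 (+tool z) at [0.49   0.2276 0.0286] [178.36  -2.45 177.94] t 16.02 F [-0.4  0.2 -0.2] w 0.0263
```

```bash

python3 -m inch '[{"x":0,"y":0,"z":0,"yaw":0},{"x":0,"y":0,"z":0,"yaw":0},{"x":0,"y":0,"z":0,"yaw":0},{"x":0,"y":0,"z":0,"yaw":0}]'
python3 -c "
from h import *
go(.4877,.2268,.028,177.8)"
python3 -m inch '[{"x":0,"y":0,"z":-0.4,"yaw":0},{"x":0,"y":0,"z":-0.8,"yaw":0},{"x":0,"y":0,"z":-1,"yaw":0},{"x":0,"y":0,"z":-1,"yaw":0},{"x":0,"y":0,"z":-1,"yaw":0}]'
python3 -c "
from h import *
go(.494,-.026,.145,178.4)"
```

```text
time_s: 16.35
tcp_pos: [0.49, 0.2275, 0.0289]
eef_rot: [178.4, -2.4, 178.0]
contact_force: [-0.6, -0.7, 0.7]
gripper_width: 0.018
now x 0.09 y -0.03 z 0.04
after turn x 0.09 y -0.03 z 0.04
turn units 0.04 (+tool z) at [0.49   0.2275 0.0289] [178.37  -2.45 177.96] t 16.35 F [-0.6 -0.7  0.7] w 0.018
time_s: 16.77
tcp_pos: [0.4903, 0.2213, 0.1326]
eef_rot: [178.9, -3.1, 177.8]
contact_force: [0.4, 1.0, -1.6]
gripper_width: 0.018
now x -0.52 y -9.88 z -0.50
after turn x -0.42 y -9.88 z -0.50
turn units -0.14 (+tool z) at [0.4903 0.2213 0.1326] [178.9   -3.11 177.84] t 16.77 F [ 0.4  1.  -1.6] w 0.018
```

```bash

python3 -m inch '[{"x":0,"y":-0.6,"z":0,"yaw":-0.15},{"x":0,"y":-1,"z":0,"yaw":0},{"x":0,"y":-1,"z":0,"yaw":0},{"x":0,"y":-1,"z":0,"yaw":0},{"x":0,"y":-1,"z":0,"yaw":0}]'
python3 -m inch '[{"x":0,"y":-1,"z":0,"yaw":0},{"x":0,"y":-1,"z":0,"yaw":0},{"x":0,"y":-1,"z":0,"yaw":0},{"x":0,"y":-0.7,"z":0,"yaw":0},{"x":0,"y":0,"z":0,"yaw":0}]'
python3 -c "
from h import *
go(.4955,-.026,.105,178.6)"
```

```text
time_s: 17.18
tcp_pos: [0.4909, 0.1088, 0.1402]
eef_rot: [178.3, -2.4, 178.9]
contact_force: [-0.1, 0.2, -2.9]
gripper_width: 0.0181
time_s: 17.6
tcp_pos: [0.4863, 0.0085, 0.1403]
eef_rot: [178.3, -2.4, 178.7]
contact_force: [-0.4, 0.0, -0.8]
gripper_width: 0.0179
now x -0.40 y -1.37 z 1.41
after turn x -0.40 y -1.37 z 1.41
turn units 0.04 (+tool z) at [0.4863 0.0085 0.1403] [178.28  -2.36 178.74] t 17.6 F [-0.4  0.  -0.8] w 0.0179
```

```bash

python3 -m inch '[{"x":-0.2,"y":-0.6,"z":0.2,"yaw":0},{"x":-0.2,"y":-0.7,"z":0.4,"yaw":0},{"x":0,"y":0,"z":0.3,"yaw":0},{"x":0,"y":0,"z":0,"yaw":0}]'
python3 - <<'E'
from h import *
go(.4955,-.026,.095,178.6)
a=wshot("w8");trays(*a,off=.07)
E
```

```text
time_s: 17.93
tcp_pos: [0.4949, -0.0255, 0.1183]
eef_rot: [178.2, -2.2, 178.6]
contact_force: [-0.2, 0.3, -1.0]
gripper_width: 0.018
now x -0.02 y -0.02 z 0.93
after turn x -0.02 y -0.02 z 0.93
turn units -0.01 (+tool z) at [ 0.4949 -0.0255  0.1183] [178.19  -2.18 178.57] t 17.93 F [-0.2  0.3 -1. ] w 0.018
blob [  216   144   131   122 10748] zmed [0.0393 0.1019 0.1034]
  z>0.100 n9999 c 463.8 -24.5 size 68.7 64.3 ang 88.3
blob [ 77 277  48  15 288] zmed [0.039  0.0412 0.047 ]
blob [ 84 315  45  37 800] zmed [0.05   0.0635 0.2055]
  z>0.074 n145 c 570.0 -167.2 size 4.7 23.9 ang 77.6
blob [253 325  58  22 622] zmed [0.1015 0.1026 0.1535]
  z>0.100 n595 c 545.4 -26.3 size 36.5 17.7 ang 85.1
```

View pics/w8.png

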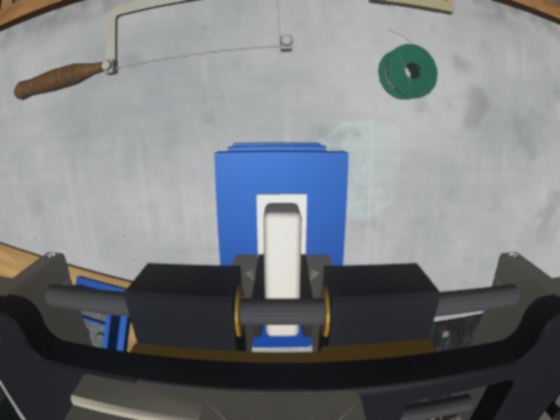

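The lid is held level at (282,205), with the stack just visible behind its edge at (280,147), centred to about 1 mm. Lowering.

```bash

python3 -m inch '[{"x":-0.03,"y":-0.05,"z":0.4,"yaw":0},{"x":0,"y":0,"z":0.35,"yaw":0},{"x":0,"y":0,"z":0,"yaw":0}]'
python3 -c "
from h import *
go(.4955,-.0265,.085,178.6)"
```

```text
time_s: 18.23
tcp_pos: [0.496, -0.0245, 0.1001]
eef_rot: [178.1, -2.0, 178.7]
contact_force: [-0.4, -0.4, -1.5]
gripper_width: 0.0176
now x 0.02 y -0.08 z 0.60
after turn x 0.02 y -0.08 z 0.60
turn units 0.02 (+tool z) at [ 0.496  -0.0245  0.1001] [178.14  -2.02 178.69] t 18.23 F [-0.4 -0.4 -1.5] w 0.0176
```

```bash

python3 -m inch '[{"x":0.02,"y":-0.09,"z":0.15,"yaw":0},{"x":0,"y":-0.02,"z":0.1,"yaw":0},{"x":0,"y":0,"z":0,"yaw":0}]' - 12
python3 -c "
from h import *
go(.4955,-.0265,.085,178.6)"
```

```text
time_s: 18.48
tcp_pos: [0.4949, -0.0262, 0.0928]
eef_rot: [178.2, -2.1, 178.8]
contact_force: [0.3, 0.4, -1.5]
gripper_width: 0.0179
now x -0.03 y -0.01 z 0.31
after turn x -0.03 y -0.01 z 0.31
turn units 0.05 (+tool z) at [ 0.4949 -0.0262  0.0928] [178.16  -2.07 178.8 ] t 18.48 F [ 0.3  0.4 -1.5] w 0.0179
```

```bash

python3 -m inch '[{"x":-0.02,"y":0,"z":0.15,"yaw":0},{"x":0,"y":0,"z":0.15,"yaw":0},{"x":-0.02,"y":0,"z":0.12,"yaw":0}]'
python3 -c "
from h import *
go(.4955,-.0265,.085,178.6)"
```

```text
time_s: 18.73
tcp_pos: [0.4966, -0.0253, 0.0832]
eef_rot: [178.1, -1.9, 178.9]
contact_force: [-5.3, 2.3, 18.2]
gripper_width: 0.0182
now x 0.04 y -0.05 z -0.07
after turn x 0.04 y -0.05 z -0.07
turn units 0.07 (+tool z) at [ 0.4966 -0.0253  0.0832] [178.14  -1.93 178.87] t 18.73 F [-5.3  2.3 18.2] w 0.0182
```

```bash

python3 -m inch '[{"x":0,"y":0,"z":-0.08,"yaw":0},{"x":0,"y":0,"z":0,"yaw":0},{"x":0,"y":0,"z":0,"yaw":0},{"x":0,"y":0,"z":0,"yaw":0},{"x":0,"y":0,"z":0,"yaw":0}]' 1
python3 -m inch '[{"x":0,"y":0,"z":0,"yaw":0},{"x":0,"y":0,"z":-0.6,"yaw":0},{"x":0,"y":0,"z":-1,"yaw":0},{"x":0,"y":0,"z":-1,"yaw":0},{"x":0,"y":0,"z":-1,"yaw":0}]' 
python3 -m inch '[{"x":0,"y":0,"z":-1,"yaw":0},{"x":0,"y":0,"z":-0.8,"yaw":0},{"x":0,"y":0,"z":0,"yaw":0}]' 
python3 - <<'E'
from h import *
a=wshot("w9");trays(*a,off=.056);go(.5,0,.2,178)
X=wcloud(a[1],a[2],a[3])
m=(X[...,2]>.086)&(X[...,2]<.098)&(abs(X[...,0]-.49)<.06)&(abs(X[...,1]+.026)<.03)&(a[1]>0)
print("handle",m.sum(),cv2.minAreaRect((X[m][:,:2]*1000).astype(np.float32)))
p,d=r.capture("scene");cv2.imwrite("pics/s9.png",p[60:320,160:480,::-1])
w=cv2.imread("pics/w9.png");s=cv2.imread("pics/s9.png");cv2.imwrite("pics/c9.png",np.hstack([w[100:360,160:400],s]))
E
```

```text
time_s: 19.15
tcp_pos: [0.4978, -0.0251, 0.0855]
eef_rot: [178.1, -1.8, 178.9]
contact_force: [-0.4, 0.2, -0.3]
gripper_width: 0.0461
time_s: 19.57
tcp_pos: [0.4965, -0.029, 0.1723]
eef_rot: [178.3, -2.5, 178.8]
contact_force: [0.1, -0.0, -0.5]
gripper_width: 0.0793
time_s: 19.82
tcp_pos: [0.5003, -0.0308, 0.2243]
eef_rot: [178.3, -2.1, 178.8]
contact_force: [1.4, -1.1, 0.9]
gripper_width: 0.0876
blob [ 248  135   70  120 5375] zmed [0.0671 0.0685 0.07  ]
  z>0.060 n5353 c 493.5 -24.9 size 67.0 120.1 ang 88.7
blob [118 234  52  45 611] zmed [0.0401 0.0568 0.0788]
  z>0.060 n240 c 550.5 -182.2 size 43.0 30.8 ang 75.6
now x 0.01 y 1.23 z 0.91
after turn x 0.03 y 1.22 z 0.91
turn units 0.21 (+tool z) at [ 0.4996 -0.0306  0.2227] [178.24  -2.23 178.82] t 19.87 F [-0.1 -0.5 -0.4] w 0.0875
handle 1472 ((493.0356140136719, -25.330604553222656), (18.041027069091797, 68.75995635986328), 89.20609283447266)
```

View pics/c9.png

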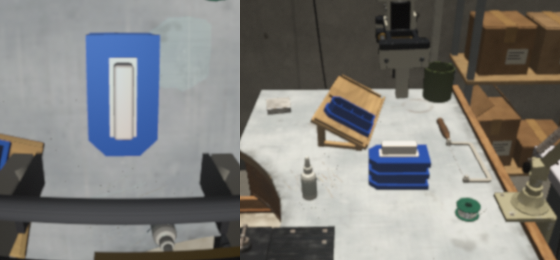

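The stack is seated with the lid level at crop (123,95), and the bottle is upright. Handing in.

```bash
python3 -c "
from plant import r
print(r.close_job(), r.get_state()['time_s'])"
```

```text
the job is handed in; nothing more can be done
the job is handed in; nothing more can be done
```

The stack is rebuilt and the job is handed in, at about 20 s on the robot's clock of the 61 s allowed. The hand-in gave no verdict, so what follows is from my own last measurements.

**What I did:** I gripped the wider tray on the rack and levelled it on clear bench, because the tool cannot tilt. I then gripped it again, seated it on the base tray with cut corners matched, and put the lid on top.

**Last checks, all inside the limits:**
- **Tray:** its rim measured 28 mm higher than the base tray's rim did, and its centre was within about 1 mm of the base tray's measured centre.
- **Lid:** its plate is 56 mm above where it lay on the bench, so it is fully down. It is level (height spread about 3 mm, within the depth noise) and centred within about 2 mm of the tray. It turns about 1° or less from the tray, with the cut corners at the same end.
- **Surroundings:** the bottle is upright and the narrow tray still sits in its place on the rack. I judged both from the picture only.
- **Gripper:** it is open and clear, about 13 cm above the stack.

**Disagreements:**
- **Cameras:** the top camera placed trays up to 5 mm from where the wrist camera did. I used the wrist camera throughout.
- **Tool tilt:** the tool drifted 2–3° off vertical over the moves, without effect on the fit.

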